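# Set the cover rivets of the filter unit

## Robot

A 7-joint arm with a two-finger parallel gripper is mounted at the origin on a cart in front of the work surface, level with it; the furniture and walls round the work are solid. World frame = base frame: x ahead of the robot, y to its left, z up, the work surface at z = 0. Lengths are in m, angles in rad, forces in N, time in s.
With the tool pointing down it reaches from about 0.4 to 0.875 m from the base axis. Payload 19.3 kg.
Tool frame: the origin (TCP) lies midway between the tips of the shut fingers; the grasp point (between the pads) lies 19 mm behind it; z points along the fingers, y is the line along which they close (so a half turn about z gives the same grasp; the last joint's range is limited). The gripper opens to 85 mm and grips with 20 to 120 N. Pads are 22 mm wide; open, the fingers measure 114 mm over their backs; the gripper's body (76 mm by 85 mm) begins 54 mm behind the grasp point. The pads swing forward as they close: fully open they stand 13 mm farther back than shut.
Start: joints at [1.132, 0.521, -0.036, 1.599, 0.021, 1.021, -0.113], TCP at [0.225, -0.583, 0.231] pointing down, gripper open.
Joint ranges: [-2.91, 2.91], [-0.3, 2.13], [-1.5, 1.42], [0.17, 2.43], [-1.26, 4.41], [0.16, 1.93], [-2.52, 2.52]. Speed limits (rad/s): [1.89, 1.89, 2.39, 2.39, 3.01, 3.01, 3.01].

## Interface

Orientations are given as [roll, pitch, yaw] about the fixed x, y, z axes, in that order (R = Rz(yaw) Ry(pitch) Rx(roll)).
In Python, from workcell import telemetry, grab_frame, calibration, bot, outline_of, landmark_of gives the robot as it stands. The module is installed in compiled form; this text tells all that it offers.
- The arm moves only by the shell command python3 -m inch 'ROWS' [FORCE]. ROWS is JSON, a list of rows, each a list of 7 numbers: the shift along the tool's x, y, z in m, then the turn, a rotation vector about the tool's x, y, z in rad, then the closure, from 0 (fully open) to 1 (shut). A call has 1 to 5 rows; each row shifts and turns the commanded pose from where the row before left it, along the tool's axes as they then stand; what a row does not reach is not made up. A row lasts 1/10 s, in which the tool goes at most 50 mm and 8.59 degrees, less where a joint would pass 70% of its speed; a pose out of reach is approached as far as the arm can. A call is refused whole if a number of a shift passes 0.05 or a number of a turn 0.15, either way. A call with a gripper value outside its range is refused whole. The fingers move at their own pace and stop on an object; FORCE is the grip in N (left out, the last holds). Time passes only in rows, so rows that do not move let the fingers close. It gives the time, the measured TCP pose, the force, the opening and the grip force at its end, in the units of the state.
- telemetry.observe(): the state, without advancing time (a new reading comes with each control period).
- grab_frame(name): name is "scene" or "top" or "wrist"; returns the picture (384x512x3 uint8, red, green, blue); there is no depth.
- calibration(name): a dict with "fovy" (degrees; the focal length in pixels is half the picture's height over the tangent of half this angle, whatever the lens; pixels are square), "cx", "cy" (the principal point, pixels), "pose" (4x4, takes a point from camera to world coordinates). Camera axes: x right, y down, z forward; pixel columns grow to the right and rows downward; lengths in m; the calibration is good to about 2 mm. A picture is of the moment at which its call begins: read the wrist's pose just before it. calibration takes no time and is no camera call; for the wrist camera it gives the pose at the moment of the call.
- bot.job_done(): hands the job in; it is judged then, once.
Trained networks look in the newest picture that a camera, given by its name, has taken for a name from the list of things; names that differ only in an ending like _2 or _b are one class to them, and where a whole thing is asked for, a point or a joint stands for the part that bears it (a point fixed in the world has none). Each returns a list of dicts, best first, with "score" (0 to 1); they miss things now and then, are a little off and sometimes report something else, mostly with a low value. They report only what shows in the picture. A call takes as long as a camera call.
- outline_of(label, camera): "region" (384x512 bool, what is visible of it) and "rect" ([left, top, right, bottom] in pixels, round what is visible of it).
- landmark_of(label, camera): "xy" ([column, row] in pixels: a listed point, or the origin of a listed thing).
The state is a dict: "clock": time; "qpos": joint angles; "qd": joint speeds; "joint_efforts": joint torques, N m; "position": TCP position; "tool_rot": TCP orientation; "force": force on the tool from outside, world axes, zero at the start; "moment": the same for the moment, N m; "grip_width": finger opening in m; "finger_force": force on a finger pad.
Only numpy, scipy, OpenCV 4.12 (cv2) and the standard library are available. Lean on these libraries where they do the work, as an engineer would, in place of code of your own. Each camera call takes 0.05 s, during which the arm holds its last target. There are 200 camera calls.

## Task

The new filter is in the blue-topped air filter unit: fasten its cover by pushing both of its raised orange rivet pins straight down until they are fully home in their black collars. The white-topped unit still waits for its filter, so leave both of its pins standing up as they are.

Things in the scene. Friction and masses are not known exactly. Their poses are not given: they have to be found in the camera images.
- blue_pin1 (a point): Centre of the top face of one orange pin of the BLUE-topped unit; moves with the pin. The pin: flat cap 18 mm across, 4 mm thick, on a 10 mm stem, in a black collar 28 mm across whose top is 55 mm above the bench. Raised, this point is 68 to 71 mm above the bench; fully home 57 mm (hard stop). It slides straight down under about 7 N, has no spring and stays where it is left. z is up.
- blue_pin2 (a point): The same point of the other orange pin of the BLUE-topped unit, 90 mm from the first; the y axis lies along the line through both pins. The unit is a grey box 90 x 130 mm, 52 mm high to the top of its cover, fixed to the bench, with a white filter edge in the slot of its front (-x) side. Both pins are alike.
- white_pin1 (a point): The same point of one orange pin of the WHITE-topped unit, which is of the same size and build, also fixed to the bench, but has an empty dark filter slot. Its pins are raised too, just as easily pushed, and must stay as they are.
- white_pin2 (a point): The same point of the other orange pin of the WHITE-topped unit, 90 mm from the first.

How it is judged:
By the outcome, as a careful person would: the job done as asked, in the order asked, and still so for the second after the job is handed in, with the robot touching nothing.
It also fails if it takes over 32 s, if anything falls off the work surface, if the arm or the gripper's body presses on something with over 40 N, if the wrist force passes 120 N, or if a joint passes its speed limit or range.

## Working session

There is one attempt and no reset: what is moved stays moved. The work goes in short steps, Python scripts to look and compute and a shell command to move; the robot and the scene stay as the last step left them, time stands still between calls to the robot, and variables do not carry over. Pictures are saved under pics/ and viewed, at most 10 in all, crops included, and the job is handed in when it is done.

```bash
mkdir -p pics
cat > h.py <<'E'
import numpy as np, cv2
from workcell import telemetry, grab_frame, calibration, bot, outline_of, landmark_of
def ray(c,px,z):
    k=calibration(c); f=192/np.tan(np.radians(k["fovy"])/2); P=np.array(k["pose"])
    d=P[:3,:3]@np.array([(px[0]-k["cx"])/f,(px[1]-k["cy"])/f,1]); o=P[:3,3]
    return o+d*(z-o[2])/d[2]
def look(c,z=.069,labels=("blue_pin1","white_pin1"),name=None):
    im=grab_frame(c)
    if name: cv2.imwrite(f"pics/{name}.png",im[:,:,::-1])
    for l in labels:
        for r in landmark_of(l,c)[:4]:
            print(c,l,round(r["score"],2),np.round(r["xy"],1),ray(c,r["xy"],z).round(4))
E
python3 - <<'E'
from h import *
s=telemetry.observe(); print(s["clock"],s["position"],s["tool_rot"],s["force"])
look("top",name="top0"); look("scene",name="scene0")
a=cv2.imread("pics/top0.png");b=cv2.imread("pics/scene0.png")
cv2.imwrite("pics/both.png",cv2.resize(np.hstack([a,b]),(800,300)))
E
```

```text
0.0 [ 0.22515779 -0.58266833  0.23071742] [-3.14042864e+00  8.03800444e-05  3.68808652e-01] [-0.30658151  0.5240099   0.04979449]
top blue_pin1 0.59 [309.9 172.8] [ 0.5888 -0.1344  0.069 ]
top blue_pin1 0.45 [340.7 185.7] [ 0.5534 -0.2143  0.069 ]
top white_pin1 0.59 [202.1 208. ] [0.4993 0.1485 0.069 ]
top white_pin1 0.5 [170.4 194.4] [0.5358 0.2311 0.069 ]
scene blue_pin1 0.5 [283.9 177.6] [ 0.5877 -0.1213  0.069 ]
scene blue_pin1 0.43 [321.  168.2] [ 0.5628 -0.2125  0.069 ]
scene white_pin1 0.66 [203.6 259. ] [0.4958 0.1534 0.069 ]
scene white_pin1 0.44 [155.1 265.7] [0.535  0.2317 0.069 ]
```

View pics/both.png

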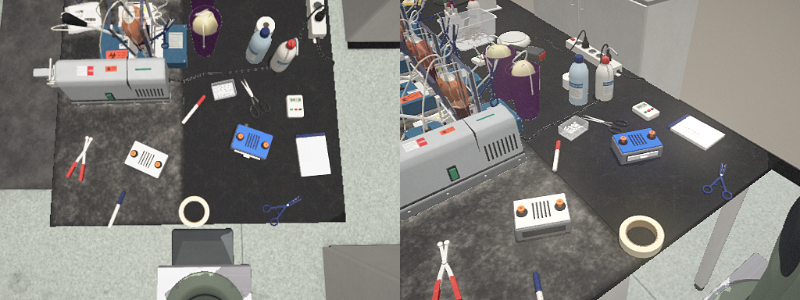

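The top view shows the blue unit at about (248,142) in the combined picture and the white unit at (147,159), and the detections match it. I'm moving above the blue unit with the fingers shut.

```bash
R='[0.043,-0.0235,0,0,0,0,1]'; python3 -m inch '[[0.043,-0.0235,0,0,0,0,1],[0.043,-0.0235,0,0,0,0,1],[0.043,-0.0235,0,0,0,0,1],[0.043,-0.0235,0,0,0,0,1],[0.043,-0.0235,0,0,0,0,1]]' 60
python3 -m inch '[[0.043,-0.0235,0,0,0,0,1],[0.043,-0.0235,0,0,0,0,1],[0.043,-0.0235,0,0,0,0,1],[0.043,-0.0235,0,0,0,0,1],[0,0,0,0,0,0,1]]'
python3 - <<'E'
from h import *
s=telemetry.observe(); print(s["clock"],s["position"],s["tool_rot"],s["force"],s["grip_width"])
look("wrist",.0695,labels=("blue_pin1",),name="w1")
E
```

```text
clock: 0.8
position: [0.3844, -0.3943, 0.2314]
tool_rot: [3.141, -0.0, 0.369]
force: [1.7, -1.2, -0.3]
grip_width: 0.0125
finger_force: 0.0
clock: 1.3
position: [0.5141, -0.2399, 0.2312]
tool_rot: [-3.14, -0.003, 0.377]
force: [-0.9, -0.2, 0.1]
grip_width: -0.0
finger_force: 0.0
1.3 [ 0.51407424 -0.23988901  0.23124904] [-3.13999016e+00 -2.57178111e-03  3.77067563e-01] [-0.86457282 -0.24875292  0.08403516] -4.360033366291111e-05
wrist blue_pin1 0.61 [177.5  62.5] [ 0.5865 -0.1373  0.0695]
```

View pics/w1.png

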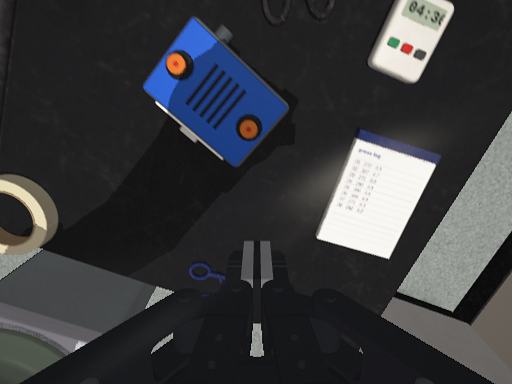

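The wrist picture shows the blue unit with pins at about (178,63) and (248,128), and the shut fingers at (257,245). I'll work out both positions from it.

```bash
cat >> h.py <<'E'
def orange(c,z=.0695):
    im=grab_frame(c); h=cv2.cvtColor(im,cv2.COLOR_RGB2HSV)
    n,_,st,ce=cv2.connectedComponentsWithStats(cv2.inRange(h,(5,170,140),(20,255,255)))
    s=telemetry.observe(); p=np.array(s["position"]); y=s["tool_rot"][2]
    print(s["clock"],p.round(4),np.round(s["tool_rot"],3),np.round(s["force"],1))
    for i in range(1,n):
        if st[i,4]>60:
            w=ray(c,ce[i],z); d=w-p
            print(st[i,4],ce[i].round(1),w.round(4),"tool",np.round([d[0]*np.cos(y)+d[1]*np.sin(y),d[0]*np.sin(y)-d[1]*np.cos(y),-d[2]],4))
E
python3 -c "
from h import *
orange('wrist')"
```

```text
1.45 [ 0.5098 -0.2464  0.2312] [3.142 0.    0.369] [-0.3 -1.1  0.1]
288 [169.6  56.6] [ 0.5882 -0.1306  0.0695] tool [ 0.1149 -0.0797  0.1617]
200 [243.5 122.4] [ 0.5573 -0.2145  0.0695] tool [ 0.0558 -0.0126  0.1617]
```

```bash
python3 -m inch '[[0.028,-0.0065,0.03,0,0,0,1],[0.028,-0.006,0.03,0,0,0,1],[0,0,0.03,0,0,0,1],[0,0,0.03,0,0,0,1],[0,0,0,0,0,0,1]]'
python3 - <<'E'
from h import *
orange('wrist'); look("wrist",.0695,labels=("blue_pin1",),name="w2")
E
```

```text
clock: 1.95
position: [0.5551, -0.2151, 0.1081]
tool_rot: [-3.138, 0.005, 0.367]
force: [-0.2, 0.7, -0.1]
grip_width: -0.0002
finger_force: 0.0
2.0 [ 0.5563 -0.2154  0.1104] [-3.14e+00  3.00e-03  3.67e-01] [ 1.  -0.2  1.6]
459 [140.4 127.2] [ 0.5909 -0.1282  0.0695] tool [ 0.0635 -0.069   0.0409]
wrist blue_pin1 0.92 [255.5 223.2] [ 0.5582 -0.2149  0.0695]
wrist blue_pin1 0.74 [140.8 127.5] [ 0.5921 -0.1279  0.0695]
```

View pics/w2.png

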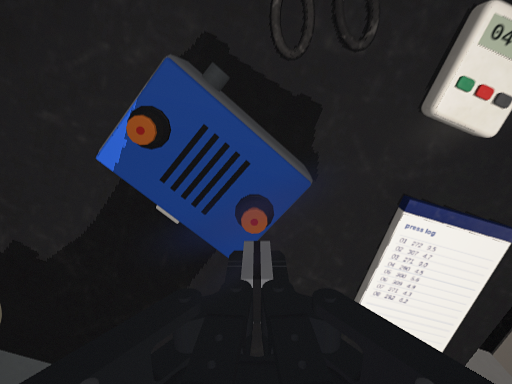

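The picture shows pin 2 at (255,221), just under the fingertips at (257,243), and pin 1 at (140,128). Now I'll push pin 2 down.

```bash
python3 -m inch '[[0.001,0,0.02,0,0,0,1],[0,0,0.015,0,0,0,1],[0,0,0.01,0,0,0,1],[0,0,0.007,0,0,0,1],[0,0,0,0,0,0,1]]'; python3 -m inch '[[0,0,0.002,0,0,0,1],[0,0,0,0,0,0,1]]'
```

```text
clock: 2.6
position: [0.5586, -0.2142, 0.0591]
tool_rot: [-3.142, 0.0, 0.368]
force: [0.4, -0.1, 0.3]
grip_width: -0.0001
finger_force: 0.0
clock: 2.8
position: [0.5589, -0.2142, 0.0577]
tool_rot: [3.141, -0.0, 0.369]
force: [0.7, -0.1, 0.7]
grip_width: 0.0002
finger_force: 0.0
```

```bash
python3 -m inch '[[0,0,0.002,0,0,0,1],[0,0,0,0,0,0,1],[0,0,0,0,0,0,1]]'; python3 -m inch '[[0,0,0.002,0,0,0,1],[0,0,0,0,0,0,1],[0,0,0,0,0,0,1]]'
```

```text
clock: 3.1
position: [0.5591, -0.2143, 0.0568]
tool_rot: [3.141, -0.001, 0.368]
force: [-6.3, 2.6, 24.2]
grip_width: -0.0
finger_force: 12.4
clock: 3.4
position: [0.5594, -0.2143, 0.0565]
tool_rot: [3.14, -0.001, 0.368]
force: [-17.3, 5.2, 56.8]
grip_width: -0.0002
finger_force: 27.9
```

Force rose sharply at z ≈ 57 mm, so pin 2 is on its hard stop. Next is pin 1.

```bash
python3 -m inch '[[0,0,-0.02,0,0,0,1],[0,0,-0.025,0,0,0,1],[0.03,-0.034,0,0,0,0,1],[0.03,-0.034,0,0,0,0,1],[0,0,0,0,0,0,1]]'
python3 - <<'E'
from h import *
orange('wrist'); look("wrist",.0695,labels=("blue_pin1",),name="w3")
E
```

```text
clock: 3.9
position: [0.5924, -0.1219, 0.0988]
tool_rot: [-3.139, -0.003, 0.376]
force: [0.1, -0.3, -0.3]
grip_width: -0.0
finger_force: 0.0
3.95 [ 0.5912 -0.1254  0.0985] [-3.141e+00 -1.000e-03  3.740e-01] [ 0.3 -0.8  0. ]
wrist blue_pin1 0.58 [261.7 235.9] [ 0.5895 -0.1332  0.0695]
wrist blue_pin1 0.57 [351.9 307.7] [ 0.5612 -0.2106  0.0695]
```

View pics/w3.png

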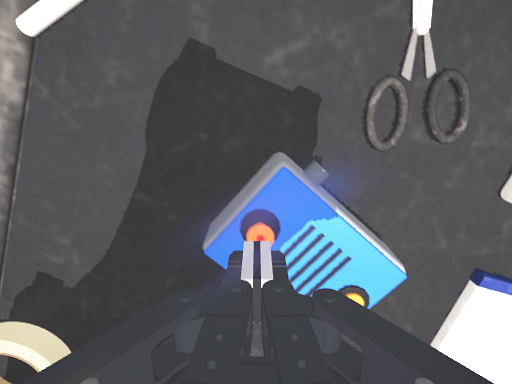

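Pin 1 shows at (260,234), directly at the fingertips, and pin 2 at (353,303), sitting low in its collar. I'll let the arm settle, then descend.

```bash
python3 -m inch '[[0,0,0,0,0,0,1],[0,0,0.01,0,0,0,1],[0,0,0,0,0,0,1]]'
```

```text
clock: 4.35
position: [0.5892, -0.1297, 0.0869]
tool_rot: [-3.141, 0.002, 0.368]
force: [0.1, -0.1, -0.3]
grip_width: 0.0001
finger_force: 0.0
```

```bash
python3 -m inch '[[0,0,0.012,0,0,0,1],[0,0,0.01,0,0,0,1],[0,0,0.007,0,0,0,1],[0,0,0,0,0,0,1],[0,0,0,0,0,0,1]]'; python3 -m inch '[[0,0,0.003,0,0,0,1],[0,0,0,0,0,0,1],[0,0,0,0,0,0,1]]'
```

```text
clock: 4.85
position: [0.5898, -0.1289, 0.0586]
tool_rot: [-3.141, 0.001, 0.369]
force: [0.9, -0.3, 0.2]
grip_width: 0.0
finger_force: 0.0
clock: 5.15
position: [0.5903, -0.129, 0.057]
tool_rot: [3.141, -0.0, 0.369]
force: [-4.1, -0.0, 14.3]
grip_width: 0.0002
finger_force: 7.3
```

```bash
python3 -m inch '[[0,0,0.002,0,0,0,1],[0,0,0,0,0,0,1],[0,0,0,0,0,0,1]]'; python3 -m inch '[[0,0,-0.03,0,0,0,1],[0,0,-0.04,0,0,0,1],[-0.045,0,-0.05,0,0,0,1],[-0.045,0,0,0,0,0,1],[-0.03,0,0,0,0,0,1]]'; python3 -m inch '[[0,0,0,0,0,0,1],[0,0,0,0,0,0,1],[0,0,0,0,0,0,1]]'
python3 - <<'E'
from h import *
orange('wrist',.057); look("wrist",.057,labels=("blue_pin1",),name="w4"); look("scene",.069,name="s4")
a=cv2.imread("pics/w4.png");b=cv2.imread("pics/s4.png")[130:290,130:343]
cv2.imwrite("pics/b4.png",np.hstack([cv2.resize(a,(400,300)),cv2.resize(b,(400,300))]))
E
```

```text
clock: 5.45
position: [0.5906, -0.129, 0.0566]
tool_rot: [3.141, -0.001, 0.369]
force: [-13.6, 2.9, 44.7]
grip_width: 0.0
finger_force: 22.6
clock: 5.95
position: [0.487, -0.1691, 0.1623]
tool_rot: [3.14, -0.001, 0.368]
force: [1.2, -0.8, -0.7]
grip_width: -0.0001
finger_force: 0.0
clock: 6.25
position: [0.4898, -0.1676, 0.1614]
tool_rot: [-3.142, -0.001, 0.369]
force: [0.7, -0.1, -0.1]
grip_width: 0.0001
finger_force: 0.0
6.3 [ 0.4898 -0.1675  0.1613] [-3.141 -0.     0.37 ] [-0.4  0.  -0.5]
421 [255.   59.9] [ 0.5889 -0.1281  0.057 ] tool [ 0.1067 -0.001   0.1043]
335 [338.2 139.6] [ 0.5579 -0.2123  0.057 ] tool [0.0473 0.0664 0.1043]
wrist blue_pin1 0.83 [338.6 143.1] [ 0.5552 -0.2139  0.057 ]
wrist blue_pin1 0.6 [258.6  60.2] [ 0.5894 -0.1307  0.057 ]
scene blue_pin1 0.52 [322.5 173.8] [ 0.5458 -0.2006  0.069 ]
scene blue_pin1 0.49 [283.6 179.4] [ 0.5832 -0.1166  0.069 ]
scene white_pin1 0.56 [205.  258.9] [0.4944 0.1512 0.069 ]
scene white_pin1 0.5 [156.8 266.6] [0.5313 0.2303 0.069 ]
```

View pics/b4.png

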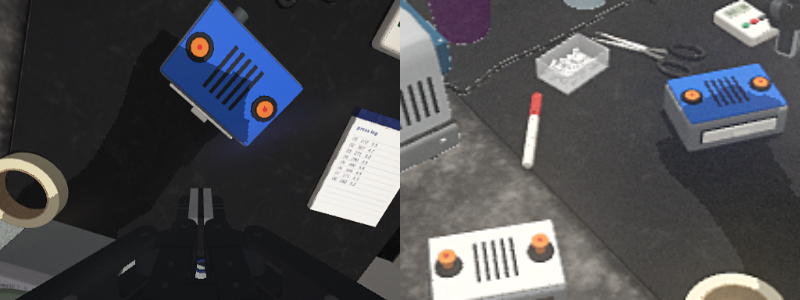

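Both blue pins, at (200,47) and (264,108) in the left half, now sit concentric and low in their collars. The white unit's pins, at (447,256) and (540,241) in the right half, still stand up. The arm is clear of everything.

```bash
python3 -c "
from workcell import bot; print(bot.job_done())"
```

```text
the job is handed in; nothing more can be done
None
```

I pushed both pins of the blue-topped unit fully home (force rose sharply at about 57 mm on each), left the white unit's pins standing, and handed the job in at about 6.5 s with the arm clear.

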